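# Stack a ferrite transformer in its assembly jig

### The job

Put the transformer together in the aluminium jig, in this order: seat the E-shaped core in the jig's nest with its legs up, slip the larger wound bobbin over the middle leg all the way down, lay the flat yoke bar squarely over the three leg ends, in line with the core, and last stand the steel weight upright on the middle of the yoke. Let go of each piece before fetching the next; ferrite is brittle, so lower every piece into place and do not drop it. Leave the smaller bobbin and the spool of wire where they stand.

Things in the scene. Friction and masses are not known exactly. Their poses are not given: they have to be found in the camera images.
- jig: Assembly jig, fixed to the bench: aluminium plate 116 x 68 mm with a low fence (6 mm thick, top 14 mm over the bench) round a nest 94 mm (its x) by 46 mm (its y), whose floor is 6 mm over the bench: 5 mm play on each side of the E core. Origin: centre of the underside, on the bench; z up.
- e_core: E-shaped dark grey ferrite core, loose, legs up, about 0.5 kg. Back 84 (x) x 36 (y) x 14 mm; three legs, 36 mm deep in y, rise to 54 mm over the underside: middle leg 24 mm wide in x, outer ones 12 mm, at the ends; 18 mm windows between, open to both y sides. Grip the middle leg across y. Origin: centre of the underside; z up. Same after a half turn.
- bobbin: Larger bobbin, black flanges (6 mm thick), copper winding 1.5 mm inside their edges; loose, about 0.15 kg. 52 (x) x 62 (y) x 34 mm high; upright through hole 32 (x) x 44 (y) mm. Its x goes along the core's x; 4 mm play on the leg and between the outer legs, so grip across y. Fully down it rests on the core's back. Origin: centre of the underside; z up. Same after a half turn.
- yoke: Flat dark grey ferrite bar, 84 mm (its x) by 36 mm (its y) by 14 mm high, lying flat, loose, about 0.2 kg. Closes the E core: it belongs on the three leg ends, with its long side along the core's and its ends above the core's ends. Origin: centre of the underside; z up. The same after a half turn.
- weight: Bare steel weight, loose, standing upright, about 0.4 kg: a plain cylinder 40 mm in diameter and 38 mm high, with a small knob on top (20 mm in diameter, 44 to 54 mm over the underside, on a 12 mm neck). Can be gripped by the cylinder. Origin: centre of the underside; z up along its axis.
- small_bobbin: Smaller bobbin of the same make, loose, not used: 34 mm (x) by 40 mm (y) by 24 mm high; its hole (16 x 22 mm) does not fit the core. Leave it alone. Origin: centre of the underside.
- spool: Spool of copper wire with two green flanges, 66 mm in diameter and 55 mm high, standing upright, loose, not used. Leave it alone. Origin: centre of the underside.

How it is judged (in metres and radians):
On the way, in this order (a step that is already met when the one before it is completed fails the run):
1. the E core sits in the jig's nest, legs up, and is released (horizontal distance between e_core and jig below 0.01 m and z of e_core in the frame of jig between 0.003 and 0.009 m and angle between e_core's own z axis and vertical below 0.08 rad and angle between the x axis of e_core and the x axis of jig, either way round below 0.2 rad and contact force between the fingers and e_core below 0.1 N and linear speed of e_core below 0.03 m/s), for 0.2 s.
2. the larger bobbin is fully down on the middle leg, released, with the core still in the nest (horizontal distance between e_core and jig below 0.01 m and z of e_core in the frame of jig between 0.003 and 0.009 m and angle between each of e_core, bobbin's own z axis and vertical below 0.08 rad and angle between the x axis of e_core and the x axis of jig, either way round below 0.2 rad and horizontal distance between bobbin and e_core below 0.008 m and z of bobbin in the frame of e_core between 0.011 and 0.017 m and angle between the x axis of bobbin and the x axis of e_core, either way round below 0.3 rad and contact force between the fingers and bobbin below 0.1 N and linear speed of bobbin below 0.03 m/s), for 0.2 s.
3. the yoke lies squarely across the leg ends, released, the rest still in place (horizontal distance between e_core and jig below 0.01 m and z of e_core in the frame of jig between 0.003 and 0.009 m and angle between each of e_core, bobbin, yoke's own z axis and vertical below 0.08 rad and angle between the x axis of e_core and the x axis of jig, either way round below 0.2 rad and horizontal distance between each of bobbin, yoke and e_core below 0.008 m and z of bobbin in the frame of e_core between 0.011 and 0.017 m and angle between the x axis of bobbin and the x axis of e_core, either way round below 0.3 rad and z of yoke in the frame of e_core between 0.051 and 0.057 m and angle between the x axis of yoke and the x axis of e_core, either way round below 0.15 rad and contact force between the fingers and yoke below 0.1 N and linear speed of yoke below 0.03 m/s), for 0.2 s.
At the end, for the whole second after the job is handed in: E core on the nest floor (10 mm, 0.2 rad from the jig), larger bobbin down on its back (8 mm, 0.3 rad), yoke on the leg ends (8 mm, 0.15 rad from the core), weight on the yoke (12 mm from its middle); heights within 3 mm, tilts under 0.08 rad, all released and at rest (horizontal distance between e_core and jig below 0.01 m and z of e_core in the frame of jig between 0.003 and 0.009 m and angle between each of e_core, bobbin, yoke, weight's own z axis and vertical below 0.08 rad and angle between the x axis of e_core and the x axis of jig, either way round below 0.2 rad and horizontal distance between each of bobbin, yoke and e_core below 0.008 m and z of bobbin in the frame of e_core between 0.011 and 0.017 m and angle between the x axis of bobbin and the x axis of e_core, either way round below 0.3 rad and z of yoke in the frame of e_core between 0.051 and 0.057 m and angle between the x axis of yoke and the x axis of e_core, either way round below 0.15 rad and horizontal distance between weight and yoke below 0.012 m and z of weight in the frame of yoke between 0.011 and 0.017 m and linear speed of each of e_core, bobbin, yoke, weight below 0.03 m/s); the robot touches nothing.
It fails at once if the smaller bobbin is moved by more than 25 mm (distance of small_bobbin from where it was at the start of the episode above 0.025 m).
It fails at once if the spool of wire is moved by more than 25 mm (distance of spool from where it was at the start of the episode above 0.025 m).
It fails at once if a piece is dropped or slammed at the jig (faster than 0.7 m/s there) ((horizontal distance between e_core and jig below 0.03 m and linear speed of e_core above 0.7 m/s) or (horizontal distance between bobbin and jig below 0.03 m and linear speed of bobbin above 0.7 m/s) or (horizontal distance between yoke and jig below 0.03 m and linear speed of yoke above 0.7 m/s) or (horizontal distance between weight and jig below 0.03 m and linear speed of weight above 0.7 m/s)).
It also fails if it takes over 138 s, if anything falls off the work surface, if the arm or the gripper's body presses on something with over 40 N, if the wrist force passes 120 N, or if a joint passes its speed limit or range.

### The arm

A 6-joint arm with a two-finger parallel gripper is mounted at the origin on the work surface. World frame = base frame: x ahead of the robot, y to its left, z up, the work surface at z = 0. Lengths are in mm, angles in rad, forces in N, time in s.
With the tool pointing down it reaches from about 350 to 775 mm from the base axis. Payload 7.3 kg.
Tool frame: the origin (TCP) lies between the finger pads; the fingertips stand bot.tip_extent ahead of it and the grasp point (between the pads) lies 6 mm ahead of it (bot.tip_extent is the distance from the TCP to the fingertips, in mm); x points along the fingers, y is the direction in which the jaws open and shut, and the axes are right-handed (so a half turn about x gives the same grasp; the last joint's range is limited). The gripper opens to 92 mm and grips with 3 to 60 N. Pads are 19 mm wide; open, the fingers measure 130 mm over their backs; the gripper's body (75 mm by 190 mm) begins 47 mm behind the grasp point.
Start: joints at [-1.269, 0.342, 1.524, -0, 1.275, -0.146], TCP at [227.34, -473.243, 251.741] pointing down, gripper open.
Joint ranges: [-2.53, 2.53], [-0.77, 2.02], [0.04, 2.7], [-1, 4.14], [0.28, 2.66], [-3.11, 3.11]. Speed limits (rad/s): [2.57, 2.57, 3.14, 3.14, 3.14, 3.14].

### API

Orientations are given as [roll, pitch, yaw] about the fixed x, y, z axes, in that order (R = Rz(yaw) Ry(pitch) Rx(roll)).
In Python, from plant import bot, capture, workorder gives the robot as it stands. The module is installed in compiled form; this text tells all that it offers.
- The arm moves only by the shell command python3 -m crank 'ROWS'. ROWS is JSON, a list of rows, each an object with "linear": the shift along the tool's x, y, z in cm, a list of three; "delta_rot": the turn, a rotation vector about the tool's x, y, z in degrees, a list of three; "fingers": the opening, from 0 (shut) to 1 (fully open). In form: [{"linear": [x, y, z], "delta_rot": [wx, wy, wz], "fingers": fingers}, ...]. A call has exactly 5 rows; each row shifts and turns the commanded pose from where the row before left it, along the tool's axes as they then stand; what a row does not reach is not made up. A row lasts 1/10 s, in which the tool goes at most 50 mm and 8.59 degrees, less where a joint would pass 70% of its speed; a pose out of reach is approached as far as the arm can. A call with a gripper value outside its range is refused whole. The fingers move at their own pace and stop on an object; the grip force is fixed at half the most. Time passes only in rows, so rows that do not move let the fingers close, or fill a call up. It gives the time, the measured TCP pose, the force and the opening at its end, in the units of the state.
- bot.get_obs(): the state, without advancing time (a new reading comes with each control period).
- capture(name): name is "scene" or "side" or "wrist"; returns a dict with "image" (400x640x3 uint8, blue, green, red), "mtx" (3x3 intrinsics, pixels), "pose" (4x4, takes a point from camera to world coordinates). Camera axes: x right, y down, z forward; pixel columns grow to the right and rows downward; lengths in mm; the calibration is good to about 2 mm. A picture is of the moment at which its call begins. There is no depth.
- workorder.close_job(): hands the job in, once; it reports no verdict.
The state is a dict: "time": time; "joint_positions": joint angles; "dq": joint speeds; "tau": joint torques, N m; "tool_pos": TCP position; "tcp_rot": TCP orientation; "contact_force": force on the tool from outside, world axes, zero at the start; "moment": the same for the moment, N m; "grip_width": finger opening in mm.
Only numpy, scipy, OpenCV 4.12 (cv2) and the standard library are available. Lean on these libraries where they do the work, as an engineer would, in place of code of your own. Each camera call takes 0.05 s, during which the arm holds its last target. There are 200 camera calls.

## Working session

There is one attempt and no reset: what is moved stays moved. The work goes in short steps, Python scripts to look and compute and a shell command to move; the robot and the scene stay as the last step left them, time stands still between calls to the robot, and variables do not carry over. Pictures are saved under pics/ and viewed, on a budget of 14 in all, crops included, one or two more only if the job needs it, and the job is handed in when it is done.

```bash
mkdir -p pics
python3 - <<'E'
from plant import bot, capture
import cv2, numpy as np
o=bot.get_obs(); print(o['time'],o['tool_pos'],o['tcp_rot'],o['grip_width'],bot.tip_extent)
for n in ('scene','side'):
    c=capture(n); cv2.imwrite(f'pics/{n}0.png',c['image']); np.savez(f'pics/{n}0.npz',**c); print(n,c['pose'].round(3).tolist(),c['mtx'].tolist())
E
```

```text
0.0 [ 227.22497654 -472.86409021  251.05269222] [-1.70733025  1.56925687  1.88209438] 91.61401989580419 25.0
scene [[0.54, 0.513, -0.667, 1205.279], [0.841, -0.334, 0.425, -458.378], [-0.005, -0.79, -0.613, 661.234], [0.0, 0.0, 0.0, 1.0]] [[404.75423257989524, 0.0, 321.5153890047042], [0.0, 404.75423257989524, 201.47312091122816], [0.0, 0.0, 1.0]]
side [[-0.968, -0.146, 0.202, 339.758], [-0.25, 0.568, -0.784, 835.568], [-0.0, -0.81, -0.586, 678.171], [0.0, 0.0, 0.0, 1.0]] [[410.0279777952674, 0.0, 325.3356302270132], [0.0, 410.0279777952674, 203.17635501787436], [0.0, 0.0, 1.0]]
```

View pics/scene0.png

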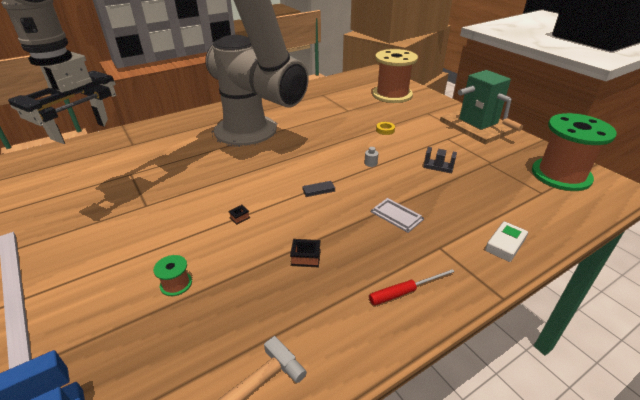

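View pics/side0.png

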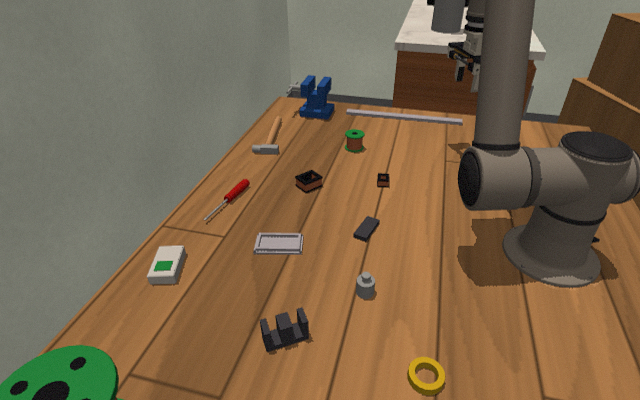

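The scene view shows the jig at (397,214), core (440,160), bobbin (306,252), yoke (319,188), weight (371,158), small bobbin (239,214) and spool (172,275). In the side view they are at jig (279,243), core (285,333), bobbin (309,182), yoke (367,229) and weight (365,287).

```bash
cat > h.py <<'E'
import numpy as np, cv2
from scipy.spatial.transform import Rotation as Rn
from plant import bot, capture
def obs():
    o=bot.get_obs(); return o, Rn.from_euler('xyz',o['tcp_rot']).as_matrix()
def ray(c,px,z):
    px=np.atleast_2d(np.asarray(px,float)); K=c['mtx'];P=c['pose']
    d=np.c_[(px-K[[0,1],[2,2]])/K[[0,1],[0,1]],np.ones(len(px))]@P[:3,:3].T
    o=P[:3,3]; return (o+d*((z-o[2])/d[:,2])[:,None])[:,:2]
def proj(c,p):
    P=c['pose']; q=(np.atleast_2d(p)-P[:3,3])@P[:3,:3]; q=q@c['mtx'].T; return q[:,:2]/q[:,2:]
def go(x,y,z,jaw=None):
    """tool-frame shift (cm) and rotvec (deg) to a downward pose; jaw = world angle (deg) of the opening axis"""
    o,R=obs(); s=R.T@(np.array([x,y,z])-o['tool_pos'])/10
    cur=np.degrees(np.arctan2(R[1,1],R[0,1]))
    j=cur if jaw is None else cur+(jaw-cur+90)%180-90
    a=np.radians(j); T=np.c_[[0,0,-1],[np.cos(a),np.sin(a),0],np.cross([0,0,-1],[np.cos(a),np.sin(a),0])]
    w=np.degrees(Rn.from_matrix(R.T@T).as_rotvec())
    print('t',round(o['time'],2),'pos',np.round(o['tool_pos'],1),'jaw',round(cur,1),'grip',round(o['grip_width'],1),'F',np.round(o['contact_force'],1))
    print('  shift cm (tool axes now)',s.round(2),' rot',w.round(1),' total cm',np.linalg.norm(s).round(1), 'shift in final axes',(T.T@R@s).round(2), 'j6',round(o['joint_positions'][5],2))
E
python3 - <<'E'
from h import *
S,D=[dict(np.load(f'pics/{n}0.npz')) for n in('scene','side')]
pts=dict(jig=((397,214),(279,243),10),core=((440,162),(285,333),25),bobbin=((306,252),(309,182),17),yoke=((319,188),(367,229),7),weight=((371,158),(365,287),27),small=((239,214),(383,180),12),spool=((172,275),(355,140),27))
for k,(a,b,z) in pts.items(): print(k,ray(S,a,z).round(0),ray(D,b,z).round(0))
o,R=obs(); print(R.round(2))
c=capture('wrist'); print(c['mtx'].round(0)); P=c['pose']; print('cam in tool',(R.T@(P[:3,3]-o['tool_pos'])).round(1),(R.T@P[:3,:3]).round(2).tolist())
go(540,-90,300)
E
```

```text
jig [[644. 125.]] [[639. 131.]]
core [[543. 376.]] [[535. 386.]]
bobbin [[ 641. -140.]] [[ 641. -140.]]
yoke [[439.  22.]] [[440.  21.]]
weight [[418. 218.]] [[408. 236.]]
small [[ 429. -210.]] [[ 432. -213.]]
spool [[ 556. -414.]] [[ 558. -419.]]
[[-0.    0.43 -0.9 ]
 [ 0.   -0.9  -0.43]
 [-1.   -0.   -0.  ]]
[[297.   0. 317.]
 [  0. 297. 199.]
 [  0.   0.   1.]]
cam in tool [-133.1   -1.9  -68.8] [[0.0, -0.26, 0.97], [1.0, 0.0, -0.0], [-0.0, 0.97, 0.26]]
t 0.15 pos [ 227.2 -473.   251.2] jaw -64.3 grip 92.0 F [-0.   0.4  0.4]
  shift cm (tool axes now) [ -4.85 -20.99 -44.77]  rot [-0.  -0.   0.1]  total cm 49.7 shift in final axes [ -4.88 -20.98 -44.77] j6 -0.15
```

```bash
R='' 
python3 -m crank '[{"linear":[0,-2.1,-4.4],"delta_rot":[0,0,0],"fingers":1},{"linear":[0,-2.1,-4.4],"delta_rot":[0,0,0],"fingers":1},{"linear":[0,-2.1,-4.4],"delta_rot":[0,0,0],"fingers":1},{"linear":[0,-2.1,-4.4],"delta_rot":[0,0,0],"fingers":1},{"linear":[0,-2.1,-4.4],"delta_rot":[0,0,0],"fingers":1}]'
python3 -m crank '[{"linear":[0,-2.1,-4.4],"delta_rot":[0,0,0],"fingers":1},{"linear":[0,-2.1,-4.4],"delta_rot":[0,0,0],"fingers":1},{"linear":[0,-2.1,-4.4],"delta_rot":[0,0,0],"fingers":1},{"linear":[0,-2.1,-4.4],"delta_rot":[0,0,0],"fingers":1},{"linear":[0,-2.1,-4.4],"delta_rot":[0,0,0],"fingers":1}]'
python3 -m crank '[{"linear":[0,-4.4,-1.6],"delta_rot":[0,0,0],"fingers":1},{"linear":[0,-4.4,-1.6],"delta_rot":[0,0,0],"fingers":1},{"linear":[0,-4.4,-1.6],"delta_rot":[0,0,0],"fingers":1},{"linear":[0,-4.4,-1.6],"delta_rot":[0,0,0],"fingers":1},{"linear":[0,-4.4,-1.6],"delta_rot":[0,0,0],"fingers":1}]'
python3 - <<'E'
from h import *
go(540,340,170)
c=capture('wrist'); np.savez('pics/w1.npz',**c); cv2.imwrite('pics/w1.png',c['image'])
E
```

```text
time: 0.65
tool_pos: [380.9, -281.6, 251.6]
tcp_rot: [-1.117, 1.571, 2.472]
contact_force: [1.5, -1.2, 0.7]
grip_width: 92.1
time: 1.15
tool_pos: [533.9, -91.5, 251.6]
tcp_rot: [0.164, 1.571, -2.53]
contact_force: [0.5, -0.7, 0.9]
grip_width: 92.1
time: 1.65
tool_pos: [509.3, 141.3, 251.5]
tcp_rot: [-0.023, 1.57, -2.717]
contact_force: [0.0, 0.2, 0.3]
grip_width: 91.6
t 1.65 pos [509.3 141.3 251.5] jaw -64.3 grip 91.6 F [0.  0.2 0.3]
  shift cm (tool axes now) [  8.15 -16.58 -11.37]  rot [0. 0. 0.]  total cm 21.7 shift in final axes [  8.15 -16.58 -11.37] j6 1.25
```

View pics/w1.png

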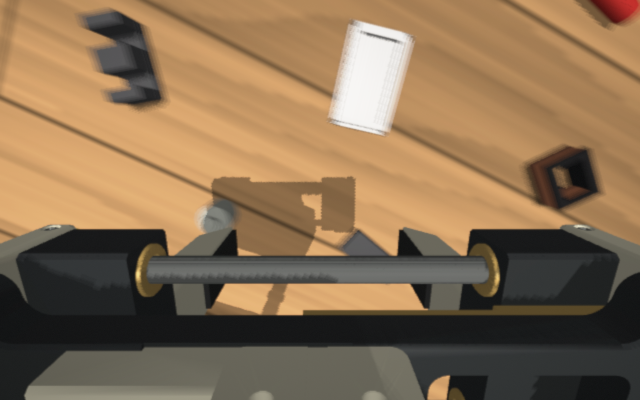

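The wrist view is blurred by motion. It shows the core at (125,60), the jig at (372,78), the bobbin at (563,180) and the weight at (215,217). I'll retake it settled and measure with masks.

```bash
cat >> h.py <<'E'
def rect(c,mask,z,near,show=''):
    """min-area rectangle (world mm at height z) of the mask blob nearest to the pixel"""
    mask=cv2.morphologyEx(mask.astype('uint8'),cv2.MORPH_OPEN,np.ones((3,3)))
    cs=[k for k in cv2.findContours(mask,cv2.RETR_EXTERNAL,cv2.CHAIN_APPROX_NONE)[0] if cv2.contourArea(k)>60]
    k=min(cs,key=lambda k:-cv2.pointPolygonTest(k,tuple(map(float,near)),True))
    w=ray(c,k[:,0],z); (ctr,(a,b),t)=cv2.minAreaRect(w.astype(np.float32)); 
    if a<b: a,b,t=b,a,t+90
    t=(t+90)%180-90
    print(show,'px bbox',cv2.boundingRect(k),'ctr',np.round(ctr,1),'size',round(a,1),round(b,1),'long-axis deg',round(t,1)); return np.array(ctr),t
E
python3 - <<'E'
from h import *
c=capture('wrist'); np.savez('pics/w2.npz',**c); cv2.imwrite('pics/w2.png',c['image'])
im=c['image'].astype(int); hsv=cv2.cvtColor(c['image'],cv2.COLOR_BGR2HSV)
rect(c,(hsv[...,1]<50)&(hsv[...,2]>140)&(np.arange(400)<215)[:,None],14,(372,78),'jig')
dark=(hsv[...,2]<110)&(hsv[...,1]<90)&(np.arange(400)<215)[:,None]
rect(c,dark,54,(125,60),'core')
rect(c,(hsv[...,2]<90)&(np.arange(400)<215)[:,None],34,(563,160),'bob')
E
```

```text
jig px bbox (343, 26, 79, 112) ctr [637.7 132.4] size 113.7 67.5 long-axis deg 13.3
core px bbox (96, 14, 80, 94) ctr [539.2 372.2] size 89.4 57.2 long-axis deg 35.7
bob px bbox (537, 149, 75, 66) ctr [ 636.6 -125.5] size 77.0 76.1 long-axis deg 52.8
```

View pics/w2.png

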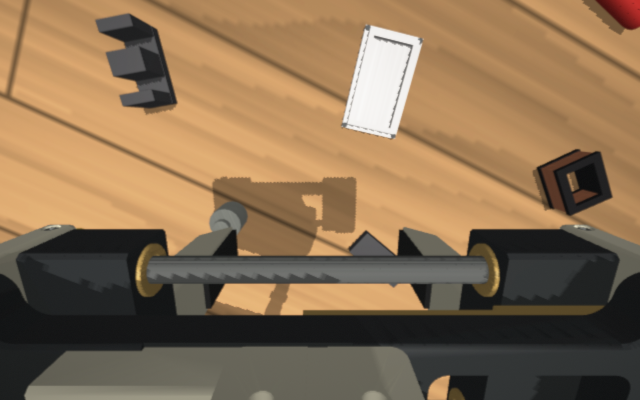

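Now settled: the jig is a clean rectangle centred near (382,82), core leg tops are at (115,25), (123,62) and (143,100), and the bobbin is at (575,183). The jig comes out at (637.7,132.4), 13.3°. Next I move the camera straight above the core.

```bash
python3 -c "
from h import *
go(483,334,150,-54.3)"
```

```text
t 1.75 pos [508.6 144.5 251.5] jaw -64.0 grip 91.9 F [0.2 0.  0.1]
  shift cm (tool axes now) [ 10.18 -18.14  -6.01]  rot [-9.7 -0.   0.1]  total cm 21.7 shift in final axes [ 10.15 -16.89  -8.98] j6 1.25
```

```bash
python3 -m crank '[{"linear":[2.04,-3.63,-1.2],"delta_rot":[0,0,0],"fingers":1},{"linear":[2.04,-3.63,-1.2],"delta_rot":[0,0,0],"fingers":1},{"linear":[2.04,-3.63,-1.2],"delta_rot":[0,0,0],"fingers":1},{"linear":[2.04,-3.63,-1.2],"delta_rot":[0,0,0],"fingers":1},{"linear":[2.04,-3.63,-1.2],"delta_rot":[0,0,0],"fingers":1}]' >/dev/null
python3 -m crank '[{"linear":[0,0,0],"delta_rot":[-5,0,0],"fingers":1},{"linear":[0,0,0],"delta_rot":[-4.7,0,0],"fingers":1},{"linear":[0,0,0],"delta_rot":[0,0,0],"fingers":1},{"linear":[0,0,0],"delta_rot":[0,0,0],"fingers":1},{"linear":[0,0,0],"delta_rot":[0,0,0],"fingers":1}]'
python3 - <<'E'
from h import *
c=capture('wrist'); np.savez('pics/w3.npz',**c); cv2.imwrite('pics/w3.png',c['image'])
hsv=cv2.cvtColor(c['image'],cv2.COLOR_BGR2HSV)
print(proj(c,[[539,372,54]]))
rect(c,(hsv[...,2]<110)&(hsv[...,1]<90)&(np.arange(400)<215)[:,None],54,proj(c,[[539,372,54]])[0],'core')
E
```

```text
time: 2.75
tool_pos: [485.7, 328.5, 149.8]
tcp_rot: [1.932, 1.571, -0.595]
contact_force: [0.3, 0.4, -0.3]
grip_width: 91.8
[[313.77784959 120.95330983]]
core px bbox (281, 131, 35, 5) ctr [525.  376.7] size 25.6 2.9 long-axis deg -54.8
```

View pics/w3.png

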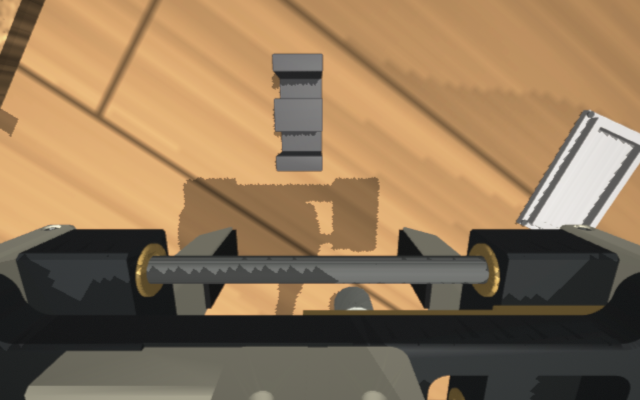

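The core now stands straight below the camera: outer leg tops at rows 54–71 and 152–170, the middle leg top spanning (273..322, 98..132).

Run:
```python
from h import *
c=dict(np.load('pics/w3.npz')); hsv=cv2.cvtColor(c['image'],cv2.COLOR_BGR2HSV)
g=(hsv[...,1]<60)&(hsv[...,2]<150)
for r in (60,66,102,110,118,128,156,165):
    q=np.where(g[r,250:350])[0]+250; print(r,q.min(),q.max(),len(q),end=' | ')
for col in (290,300,310): print(col,hsv[46:176,col,2].tolist()) if col==300 else 0
for n,p in dict(mid=[(273,98),(322.5,98),(322.5,132.5),(273,132.5)],all=[(272.5,53.5),(323,53.5),(322.5,170.5),(273,170.5)]).items():
    w=ray(c,p,54); print(n,w.round(1).tolist(),w.mean(0).round(1),cv2.minAreaRect(w.astype(np.float32)))
```

```text
60 273 321 49 | 66 273 321 49 | 102 274 321 48 | 110 274 321 48 | 118 275 321 47 | 128 275 321 47 | 156 277 321 45 | 165 277 321 45 | 300 [219, 219, 218, 218, 217, 216, 203, 160, 115, 119, 120, 121, 121, 121, 122, 122, 123, 123, 123, 124, 123, 123, 123, 121, 107, 65, 39, 36, 35, 37, 35, 37, 45, 64, 72, 73, 74, 88, 118, 122, 123, 123, 123, 122, 123, 123, 123, 122, 122, 122, 121, 115, 100, 116, 124, 125, 125, 124, 125, 125, 124, 124, 123, 123, 123, 124, 123, 123, 123, 123, 123, 122, 121, 121, 122, 121, 121, 121, 120, 120, 120, 120, 119, 119, 112, 82, 70, 71, 81, 105, 116, 117, 117, 117, 117, 116, 116, 116, 116, 116, 115, 116, 115, 114, 104, 63, 45, 43, 43, 57, 91, 118, 120, 118, 116, 114, 113, 112, 111, 110, 110, 109, 108, 108, 116, 158, 211, 217, 216, 216]
mid [[535.1, 405.6], [555.9, 376.1], [535.9, 361.8], [514.4, 392.2]] [535.3 383.9] ((535.2282104492188, 384.1152648925781), (24.600814819335938, 37.19932556152344), 35.242767333984375)
all [[559.8, 422.2], [580.4, 393.1], [512.5, 345.1], [490.3, 376.5]] [535.7 384.2] ((535.3321533203125, 384.79071044921875), (83.1581039428711, 38.43037414550781), 35.25250244140625)
```

Run:
```python
from h import *
c=dict(np.load('pics/w3.npz'))
for n,p in dict(mid=[(273.7,98),(322,98),(322,131.5),(275,131.5)],all=[(272.7,53.3),(322,53.3),(322,170.5),(277,170.5)]).items():
    w=ray(c,p,54); print(n,w.mean(0).round(1),[np.degrees(np.arctan2(*(w[i]-w[j])[::-1])).round(1) for i,j in((0,3),(1,2))],cv2.minAreaRect(w.astype(np.float32))[1])
go(535.3,384,120,-54.7)
```

```text
mid [535.8 383.9] [np.float64(35.4), np.float64(35.5)] (23.867568969726562, 35.36992645263672)
all [536.1 383.8] [np.float64(35.3), np.float64(35.5)] (83.33856964111328, 34.936092376708984)
t 2.8 pos [485.7 328.6 149.8] jaw -54.8 grip 92.2 F [0.5 0.9 0. ]
  shift cm (tool axes now) [ 2.98 -1.66 -7.25]  rot [-0.1 -0.  -0. ]  total cm 8.0 shift in final axes [ 2.98 -1.66 -7.25] j6 1.42
```

```bash
python3 -m crank '[{"linear":[0,-0.54,-2.43],"delta_rot":[0,0,0],"fingers":1},{"linear":[0,-0.54,-2.43],"delta_rot":[0,0,0],"fingers":1},{"linear":[0,-0.54,-2.43],"delta_rot":[0,0,0],"fingers":1},{"linear":[2.28,0,0],"delta_rot":[0,0,0],"fingers":1},{"linear":[2,0,0],"delta_rot":[0,0,0],"fingers":1}]' >/dev/null
python3 -m crank '[{"linear":[2,0,0],"delta_rot":[0,0,0],"fingers":1},{"linear":[2,0,0],"delta_rot":[0,0,0],"fingers":1},{"linear":[2,0,0],"delta_rot":[0,0,0],"fingers":1},{"linear":[0,0,0],"delta_rot":[0,0,0],"fingers":1},{"linear":[0,0,0],"delta_rot":[0,0,0],"fingers":1}]'
python3 -c "
from h import *
go(535.9,383.8,47)"
```

```text
time: 3.8
tool_pos: [535.7, 384.3, 47.1]
tcp_rot: [0.256, 1.571, -2.27]
contact_force: [1.0, 0.1, 0.6]
grip_width: 91.3
t 3.8 pos [535.7 384.3  47.1] jaw -54.7 grip 91.3 F [1.  0.1 0.6]
  shift cm (tool axes now) [0.01 0.05 0.01]  rot [-0.  0. -0.]  total cm 0.1 shift in final axes [0.01 0.05 0.01] j6 1.46
```

Close slowly in steps, then lift.

```bash
python3 -m crank '[{"linear":[0,0,0],"delta_rot":[0,0,0],"fingers":0.45},{"linear":[0,0,0],"delta_rot":[0,0,0],"fingers":0.45},{"linear":[0,0,0],"delta_rot":[0,0,0],"fingers":0.4},{"linear":[0,0,0],"delta_rot":[0,0,0],"fingers":0.2},{"linear":[0,0,0],"delta_rot":[0,0,0],"fingers":0.2}]'
python3 -m crank '[{"linear":[0,0,0],"delta_rot":[0,0,0],"fingers":0.2},{"linear":[0,0,0],"delta_rot":[0,0,0],"fingers":0.2},{"linear":[0,0,0],"delta_rot":[0,0,0],"fingers":0.2},{"linear":[0,0,0],"delta_rot":[0,0,0],"fingers":0.2},{"linear":[-0.5,0,0],"delta_rot":[0,0,0],"fingers":0.2}]'
python3 -m crank '[{"linear":[-1,0,0],"delta_rot":[0,0,0],"fingers":0.2},{"linear":[-2,0,0],"delta_rot":[0,0,0],"fingers":0.2},{"linear":[-2,0,0],"delta_rot":[0,0,0],"fingers":0.2},{"linear":[-2,0,0],"delta_rot":[0,0,0],"fingers":0.2},{"linear":[0,0,0],"delta_rot":[0,0,0],"fingers":0.2}]'
python3 -c "
from h import *
go(637.7,132.4,122,13.3+90)"
```

```text
time: 4.3
tool_pos: [535.5, 384.5, 47.2]
tcp_rot: [2.779, 1.57, 0.255]
contact_force: [-0.3, -0.0, 0.6]
grip_width: 56.1
time: 4.8
tool_pos: [534.5, 384.1, 50.7]
tcp_rot: [-0.199, 1.568, -2.724]
contact_force: [0.6, 0.2, -4.0]
grip_width: 35.4
time: 5.3
tool_pos: [536.8, 385.6, 125.5]
tcp_rot: [3.071, 1.565, 0.546]
contact_force: [0.9, -0.4, -4.1]
grip_width: 35.9
t 5.3 pos [536.8 385.6 125.5] jaw -54.6 grip 35.9 F [ 0.9 -0.4 -4.1]
  shift cm (tool axes now) [ 0.32 26.49  6.43]  rot [22.1 -0.4  0. ]  total cm 27.3 shift in final axes [ 0.35 26.96 -4.  ] j6 1.46
```

```bash
python3 -m crank '[{"linear":[0,3.98,2.14],"delta_rot":[0,0,0],"fingers":0.2},{"linear":[0,3.98,2.14],"delta_rot":[0,0,0],"fingers":0.2},{"linear":[0,3.98,2.14],"delta_rot":[0,0,0],"fingers":0.2},{"linear":[0,3.98,2.14],"delta_rot":[0,0,0],"fingers":0.2},{"linear":[0,3.98,2.14],"delta_rot":[0,0,0],"fingers":0.2}]'>/dev/null
python3 -m crank '[{"linear":[0,3.98,2.14],"delta_rot":[0,0,0],"fingers":0.2},{"linear":[0,0,0],"delta_rot":[7.4,0,0],"fingers":0.2},{"linear":[0,0,0],"delta_rot":[7.4,0,0],"fingers":0.2},{"linear":[0,0,0],"delta_rot":[7.3,0,0],"fingers":0.2},{"linear":[0,0,0],"delta_rot":[0,0,0],"fingers":0.2}]'>/dev/null
python3 -m crank '[{"linear":[0,0,0],"delta_rot":[0,0,0],"fingers":0.2},{"linear":[0,0,0],"delta_rot":[0,0,0],"fingers":0.2},{"linear":[0,0,0],"delta_rot":[0,0,0],"fingers":0.2},{"linear":[0,0,0],"delta_rot":[0,0,0],"fingers":0.2},{"linear":[0,0,0],"delta_rot":[0,0,0],"fingers":0.2}]'
python3 - <<'E'
from h import *
c=capture('wrist'); np.savez('pics/w4.npz',**c); cv2.imwrite('pics/w4.png',c['image'])
hsv=cv2.cvtColor(c['image'],cv2.COLOR_BGR2HSV); print(proj(c,[[637.7,132.4,14]]))
p,t=rect(c,(hsv[...,1]<50)&(hsv[...,2]>140),14,proj(c,[[637.7,132.4,14]])[0],'jig')
go(637.7,132.4,122,13.3+90)
E
```

```text
time: 6.8
tool_pos: [568.9, 115.5, 121.9]
tcp_rot: [1.575, 1.571, -1.334]
contact_force: [-0.5, 0.4, -5.2]
grip_width: 36.3
[[319.17121753 116.82390742]]
jig px bbox (276, 35, 91, 145) ctr [642.1 132.2] size 106.9 66.4 long-axis deg 13.2
t 6.85 pos [568.9 115.5 121.9] jaw -76.7 grip 35.9 F [ 1.  -0.2 -4. ]
  shift cm (tool axes now) [-0.01 -0.07 -7.08]  rot [-0. -0. -0.]  total cm 7.1 shift in final axes [-0.01 -0.07 -7.08] j6 1.41
```

View pics/w4.png

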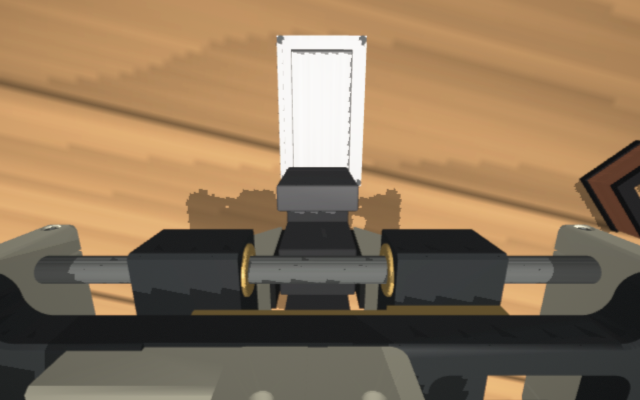

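The camera sees the jig's far end: outer corners (276,35) and (367,35), nest corners (291,51) and (352,51). The held core covers the near end.

Run:
```python
from h import *
c=dict(np.load('pics/w4.npz')); hsv=cv2.cvtColor(c['image'],cv2.COLOR_BGR2HSV)
m=(hsv[...,1]<50)&(hsv[...,2]>140); L=[];Rr=[]
for r in range(45,160,5):
    q=np.where(m[r,250:400])[0]+250; L.append((q.min()-.5,r));Rr.append((q.max()+.5,r))
t=np.radians(13.3); u=np.array([np.cos(t),np.sin(t)]); v=np.array([-u[1],u[0]])
for s in(L,Rr):
    w=ray(c,s,14); f=np.polyfit(w@u,w@v,1); print('lateral',np.median(w@v).round(2),'slope deg',np.degrees(np.arctan(f[0])).round(2))
top=[np.where(m[:,k])[0].min()-.5 for k in range(290,355,5)]; w=ray(c,[(k,r) for k,r in zip(range(290,355,5),top)],14)
print('far end u',np.median(w@u).round(2),'-> centre u',(np.median(w@u)-58).round(2),' prior u,v',np.array([637.7,132.4])@np.c_[u,v])
```

```text
lateral 13.99 slope deg 0.04
lateral -52.25 slope deg -0.11
far end u 709.02 -> centre u 651.02  prior u,v [651.05475237 -17.85383465]
```

```bash
python3 -m crank '[{"linear":[0,0,-2.4],"delta_rot":[0,0,0],"fingers":0.2},{"linear":[0,0,-2.4],"delta_rot":[0,0,0],"fingers":0.2},{"linear":[0,0,-2.32],"delta_rot":[0,0,0],"fingers":0.2},{"linear":[0,0,0],"delta_rot":[0,0,0],"fingers":0.2},{"linear":[1.5,0,0],"delta_rot":[0,0,0],"fingers":0.2}]'>/dev/null
python3 -m crank '[{"linear":[1.5,0,0],"delta_rot":[0,0,0],"fingers":0.2},{"linear":[1.5,0,0],"delta_rot":[0,0,0],"fingers":0.2},{"linear":[1,0,0],"delta_rot":[0,0,0],"fingers":0.2},{"linear":[0,0,0],"delta_rot":[0,0,0],"fingers":0.2},{"linear":[0,0,0],"delta_rot":[0,0,0],"fingers":0.2}]'
python3 -c "
from h import *
go(638.3,131.7,53,103.3)"
```

```text
time: 7.85
tool_pos: [638.3, 131.7, 66.9]
tcp_rot: [0.579, 1.571, -2.332]
contact_force: [-0.6, -0.5, -4.0]
grip_width: 35.7
t 7.85 pos [638.3 131.7  66.9] jaw -76.7 grip 35.7 F [-0.6 -0.5 -4. ]
  shift cm (tool axes now) [ 1.39  0.   -0.  ]  rot [-0.  0. -0.]  total cm 1.4 shift in final axes [ 1.39  0.   -0.  ] j6 1.43
```

```bash
python3 -m crank '[{"linear":[0.4,0,0],"delta_rot":[0,0,0],"fingers":0.2},{"linear":[0.4,0,0],"delta_rot":[0,0,0],"fingers":0.2},{"linear":[0.3,0,0],"delta_rot":[0,0,0],"fingers":0.2},{"linear":[0.15,0,0],"delta_rot":[0,0,0],"fingers":0.2},{"linear":[0.1,0,0],"delta_rot":[0,0,0],"fingers":0.2}]'
python3 -m crank '[{"linear":[0.05,0,0],"delta_rot":[0,0,0],"fingers":0.2},{"linear":[0.05,0,0],"delta_rot":[0,0,0],"fingers":0.2},{"linear":[0,0,0],"delta_rot":[0,0,0],"fingers":0.2},{"linear":[0,0,0],"delta_rot":[0,0,0],"fingers":0.2},{"linear":[0,0,0],"delta_rot":[0,0,0],"fingers":0.2}]'
```

```text
time: 8.35
tool_pos: [638.2, 131.8, 53.2]
tcp_rot: [0.52, 1.571, -2.39]
contact_force: [-0.2, 0.7, -4.0]
grip_width: 36.0
time: 8.85
tool_pos: [638.3, 131.7, 52.9]
tcp_rot: [2.49, 1.571, -0.42]
contact_force: [-2.3, -1.3, 2.2]
grip_width: 36.0
```

Contact with the nest floor at the expected height. Release and rise.

```bash
python3 -m crank '[{"linear":[0,0,0],"delta_rot":[0,0,0],"fingers":0.45},{"linear":[0,0,0],"delta_rot":[0,0,0],"fingers":0.5},{"linear":[0,0,0],"delta_rot":[0,0,0],"fingers":0.7},{"linear":[0,0,0],"delta_rot":[0,0,0],"fingers":0.7},{"linear":[0,0,0],"delta_rot":[0,0,0],"fingers":0.7}]'
python3 -m crank '[{"linear":[-1.5,0,0],"delta_rot":[0,0,0],"fingers":0.7},{"linear":[-3,0,0],"delta_rot":[0,0,0],"fingers":1},{"linear":[-3,0,0],"delta_rot":[0,0,0],"fingers":1},{"linear":[-2.5,0,0],"delta_rot":[0,0,0],"fingers":1},{"linear":[0,0,0],"delta_rot":[0,0,0],"fingers":1}]'
python3 -m crank '[{"linear":[0,0,2.4],"delta_rot":[0,0,0],"fingers":1},{"linear":[0,0,2.4],"delta_rot":[0,0,0],"fingers":1},{"linear":[0,0,2.1],"delta_rot":[0,0,0],"fingers":1},{"linear":[0,0,0],"delta_rot":[0,0,0],"fingers":1},{"linear":[0,0,0],"delta_rot":[0,0,0],"fingers":1}]'
python3 - <<'E'
from h import *
go(600,-70,150)
c=capture('wrist'); np.savez('pics/w5.npz',**c); cv2.imwrite('pics/w5.png',c['image'])
E
```

```text
time: 9.35
tool_pos: [638.4, 131.7, 52.4]
tcp_rot: [2.699, 1.571, -0.211]
contact_force: [-0.5, -0.2, 0.6]
grip_width: 62.9
time: 9.85
tool_pos: [640.6, 132.0, 158.1]
tcp_rot: [2.991, 1.561, 0.081]
contact_force: [-1.0, -0.8, 0.2]
grip_width: 89.9
time: 10.35
tool_pos: [571.5, 116.0, 152.8]
tcp_rot: [2.956, 1.57, 0.045]
contact_force: [0.3, 0.1, -0.8]
grip_width: 91.6
t 10.35 pos [571.5 116.  152.8] jaw -76.8 grip 91.6 F [ 0.3  0.1 -0.8]
  shift cm (tool axes now) [ 0.28 18.76  1.49]  rot [ 0.  -0.1 -0. ]  total cm 18.8 shift in final axes [ 0.28 18.76  1.49] j6 1.41
```

View pics/w5.png

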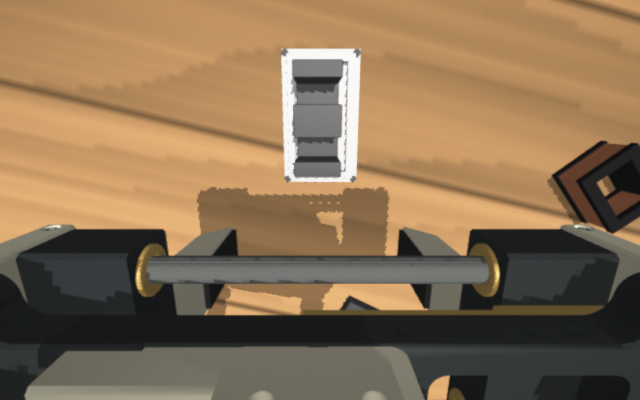

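The core sits in the nest, parallel to it, middle leg top about (293..341, 104..137). The bobbin is at the right edge.

Run:
```python
from h import *
c=dict(np.load('pics/w5.npz')); hsv=cv2.cvtColor(c['image'],cv2.COLOR_BGR2HSV)
g=(hsv[...,1]<60)&(hsv[...,2]<150)
for r in (66,72,110,118,130,168,173):
    q=np.where(g[r,288:346])[0]+288; print(r,q.min(),q.max(),end=' | ')
print(hsv[52:184,315,2].tolist())
w=ray(c,[(293,104),(341.5,104),(341,136.5),(294,136.5)],60); print('core mid',w.mean(0).round(1),cv2.minAreaRect(w.astype(np.float32)))
c=dict(np.load('pics/w2.npz')); w=ray(c,[(557,165),(600,150),(611,196),(569,214)],34)
print('bob',w.mean(0).round(1),cv2.minAreaRect(w.astype(np.float32)),w.round(0).tolist())
```

```text
66 293 342 | 72 293 341 | 110 293 341 | 118 293 341 | 130 293 340 | 168 294 340 | 173 294 339 | [250, 250, 250, 250, 250, 250, 243, 171, 127, 128, 128, 129, 129, 129, 130, 130, 130, 129, 129, 129, 129, 129, 129, 124, 101, 57, 38, 37, 37, 37, 38, 47, 67, 73, 73, 73, 73, 74, 89, 119, 125, 126, 127, 127, 127, 128, 128, 127, 128, 128, 126, 119, 102, 122, 129, 129, 129, 129, 129, 128, 127, 128, 128, 128, 127, 126, 126, 126, 125, 126, 125, 125, 124, 124, 124, 124, 123, 122, 122, 122, 121, 122, 122, 121, 113, 83, 70, 70, 71, 77, 97, 117, 119, 119, 119, 118, 118, 118, 117, 118, 118, 118, 117, 107, 72, 48, 45, 46, 47, 57, 88, 116, 120, 118, 117, 116, 114, 113, 113, 111, 111, 110, 109, 110, 125, 172, 221, 244, 244, 232, 179, 207]
core mid [637.4 133.5] ((637.4080810546875, 133.58609008789062), (23.063140869140625, 35.23677062988281), 13.270812034606934)
bob [ 644.  -137.3] ((644.4572143554688, -137.4359130859375), (66.2822494506836, 50.99486541748047), 50.07778549194336) [[646.0, -96.0], [682.0, -130.0], [644.0, -178.0], [604.0, -146.0]]
```

```bash
python3 -m crank '[{"linear":[0.05,4.16,0.59],"delta_rot":[0,0,0],"fingers":1},{"linear":[0.05,4.16,0.59],"delta_rot":[0,0,0],"fingers":1},{"linear":[0.05,4.16,0.59],"delta_rot":[0,0,0],"fingers":1},{"linear":[0.05,4.16,0.59],"delta_rot":[0,0,0],"fingers":1},{"linear":[0.05,4.16,0.59],"delta_rot":[0,0,0],"fingers":1}]'>/dev/null
python3 -m crank '[{"linear":[0,0,0],"delta_rot":[7.6,0,0],"fingers":1},{"linear":[0,0,0],"delta_rot":[7.6,0,0],"fingers":1},{"linear":[0,0,0],"delta_rot":[7.6,0,0],"fingers":1},{"linear":[0,0,0],"delta_rot":[7.6,0,0],"fingers":1},{"linear":[0,0,0],"delta_rot":[7.6,0,0],"fingers":1}]'>/dev/null
python3 -m crank '[{"linear":[0,0,0],"delta_rot":[7.6,0,0],"fingers":1},{"linear":[0,0,0],"delta_rot":[7.6,0,0],"fingers":1},{"linear":[0,0,0],"delta_rot":[0,0,0],"fingers":1},{"linear":[0,0,0],"delta_rot":[0,0,0],"fingers":1},{"linear":[0,0,0],"delta_rot":[0,0,0],"fingers":1}]'
python3 - <<'E'
from h import *
go(643,-137,120,50)
c=capture('wrist'); np.savez('pics/w6.npz',**c); cv2.imwrite('pics/w6.png',c['image'])
hsv=cv2.cvtColor(c['image'],cv2.COLOR_BGR2HSV); q=proj(c,[[643,-137,34]])[0]; print(q)
p,t=rect(c,(hsv[...,2]<75)&(np.arange(400)<222)[:,None],34,q,'bob')
E
```

```text
time: 11.9
tool_pos: [590.4, -93.4, 149.8]
tcp_rot: [2.97, 1.571, -0.866]
contact_force: [-0.5, 0.1, 0.5]
grip_width: 91.9
t 11.9 pos [590.4 -93.4 149.8] jaw -129.8 grip 91.9 F [-0.5  0.1  0.5]
  shift cm (tool axes now) [ 2.98 -0.01 -6.84]  rot [ 0.2 -0.  -0. ]  total cm 7.5 shift in final axes [ 2.98 -0.04 -6.84] j6 1.98
[318.01746493 118.14121335]
bob px bbox (283, 83, 77, 68) ctr [ 641.3 -139.4] size 60.3 51.4 long-axis deg 52.6
```

View pics/w6.png

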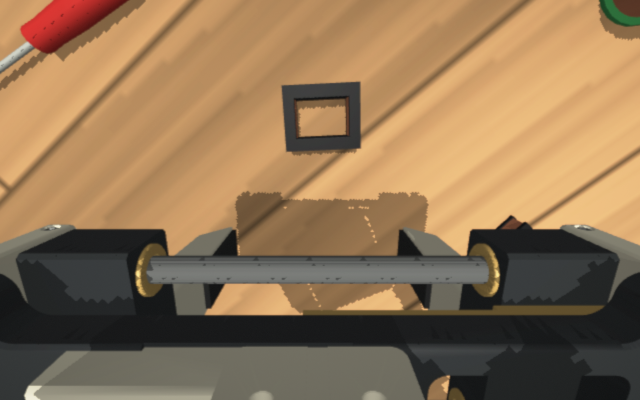

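Clean top view of the bobbin, flange square at (283..360, 83..150). It gives centre (641,-139) with its y axis at 52.6°.

```bash
python3 -c "
from h import *
go(640.7,-140.2,30,52.6)"
```

```text
t 11.95 pos [590.3 -93.3 149.8] jaw -129.8 grip 91.8 F [-0.  -0.5 -0.1]
  shift cm (tool axes now) [11.98  0.37 -6.87]  rot [-2.4 -0.  -0. ]  total cm 13.8 shift in final axes [11.98  0.66 -6.85] j6 1.98
```

```bash
python3 -m crank '[{"linear":[0,0,0],"delta_rot":[-2.4,0,0],"fingers":1},{"linear":[0.98,0.22,-2.28],"delta_rot":[0,0,0],"fingers":1},{"linear":[1,0.22,-2.28],"delta_rot":[0,0,0],"fingers":1},{"linear":[1,0.22,-2.29],"delta_rot":[0,0,0],"fingers":1},{"linear":[1,0,0],"delta_rot":[0,0,0],"fingers":1}]' >/dev/null
python3 -m crank '[{"linear":[2.5,0,0],"delta_rot":[0,0,0],"fingers":1},{"linear":[2.5,0,0],"delta_rot":[0,0,0],"fingers":1},{"linear":[2,0,0],"delta_rot":[0,0,0],"fingers":1},{"linear":[1,0,0],"delta_rot":[0,0,0],"fingers":1},{"linear":[0,0,0],"delta_rot":[0,0,0],"fingers":1}]'
python3 -m crank '[{"linear":[0,0,0],"delta_rot":[0,0,0],"fingers":0.73},{"linear":[0,0,0],"delta_rot":[0,0,0],"fingers":0.73},{"linear":[0,0,0],"delta_rot":[0,0,0],"fingers":0.7},{"linear":[0,0,0],"delta_rot":[0,0,0],"fingers":0.5},{"linear":[0,0,0],"delta_rot":[0,0,0],"fingers":0.5}]'
python3 -m crank '[{"linear":[0,0,0],"delta_rot":[0,0,0],"fingers":0.5},{"linear":[0,0,0],"delta_rot":[0,0,0],"fingers":0.5},{"linear":[-0.5,0,0],"delta_rot":[0,0,0],"fingers":0.5},{"linear":[-1.5,0,0],"delta_rot":[0,0,0],"fingers":0.5},{"linear":[-2,0,0],"delta_rot":[0,0,0],"fingers":0.5}]'
python3 -c "
from h import *
go(638.3,131.7,105,103.3)"
```

```text
time: 12.95
tool_pos: [639.2, -139.6, 28.6]
tcp_rot: [0.321, 1.568, 2.808]
contact_force: [0.5, -0.1, 0.6]
grip_width: 91.8
time: 13.45
tool_pos: [640.6, -140.4, 30.8]
tcp_rot: [-2.888, 1.57, -0.402]
contact_force: [-1.1, 1.0, 1.7]
grip_width: 61.7
time: 13.95
tool_pos: [639.6, -140.0, 70.0]
tcp_rot: [0.362, 1.568, 2.849]
contact_force: [0.7, 0.2, -0.7]
grip_width: 61.5
t 13.95 pos [ 639.6 -140.    70. ] jaw -127.5 grip 61.5 F [ 0.7  0.2 -0.7]
  shift cm (tool axes now) [ -3.48 -21.46  16.67]  rot [-50.8   0.2   0. ]  total cm 27.4 shift in final axes [ -3.5  -26.48  -6.12] j6 1.89
```

```bash
python3 -m crank '[{"linear":[-2.5,0,0],"delta_rot":[0,0,0],"fingers":0.5},{"linear":[-2,0,0],"delta_rot":[0,0,0],"fingers":0.5},{"linear":[0,0,0],"delta_rot":[-8.47,0,0],"fingers":0.5},{"linear":[0,0,0],"delta_rot":[-8.47,0,0],"fingers":0.5},{"linear":[0,0,0],"delta_rot":[-8.47,0,0],"fingers":0.5}]' >/dev/null
python3 -m crank '[{"linear":[0,0,0],"delta_rot":[-8.47,0,0],"fingers":0.5},{"linear":[0,0,0],"delta_rot":[-8.47,0,0],"fingers":0.5},{"linear":[0,0,0],"delta_rot":[-8.47,0,0],"fingers":0.5},{"linear":[0,0,0],"delta_rot":[0,0,0],"fingers":0.5},{"linear":[0,0,0],"delta_rot":[0,0,0],"fingers":0.5}]'
python3 -m crank '[{"linear":[0,-4.4,-1],"delta_rot":[0,0,0],"fingers":0.5},{"linear":[0,-4.4,-1],"delta_rot":[0,0,0],"fingers":0.5},{"linear":[0,-4.4,-1],"delta_rot":[0,0,0],"fingers":0.5},{"linear":[0,-4.4,-1],"delta_rot":[0,0,0],"fingers":0.5},{"linear":[0,-4.4,-1],"delta_rot":[0,0,0],"fingers":0.5}]'
python3 -c "
from h import *
go(638.3,131.7,105,103.3)"
```

```text
time: 14.95
tool_pos: [640.4, -140.3, 115.6]
tcp_rot: [2.354, 1.57, -0.56]
contact_force: [-0.3, 0.2, -1.1]
grip_width: 61.4
time: 15.45
tool_pos: [638.3, 87.0, 115.5]
tcp_rot: [2.632, 1.57, -0.282]
contact_force: [0.8, -0.5, -1.2]
grip_width: 61.5
t 15.45 pos [638.3  87.  115.5] jaw -76.9 grip 61.5 F [ 0.8 -0.5 -1.2]
  shift cm (tool axes now) [ 1.05 -4.35 -1.01]  rot [-0.2 -0.  -0. ]  total cm 4.6 shift in final axes [ 1.05 -4.35 -1.02] j6 1.36
```

```bash
python3 -m crank '[{"linear":[0,-2,-0.5],"delta_rot":[0,0,0],"fingers":0.5},{"linear":[0,-1.8,-0.5],"delta_rot":[-0.2,0,0],"fingers":0.5},{"linear":[0,0,0],"delta_rot":[0,0,0],"fingers":0.5},{"linear":[0,0,0],"delta_rot":[0,0,0],"fingers":0.5},{"linear":[0,0,0],"delta_rot":[0,0,0],"fingers":0.5}]' >/dev/null
python3 -c "
from h import *
go(638.3,131.7,85,103.3)"
```

```text
t 15.95 pos [639.7 123.1 115.1] jaw -76.6 grip 61.6 F [ 0.4  0.1 -1.1]
  shift cm (tool axes now) [ 3.01 -0.87 -0.07]  rot [ 0.1  0.  -0. ]  total cm 3.1 shift in final axes [ 3.01 -0.87 -0.06] j6 1.41
```

```bash
python3 -m crank '[{"linear":[0,-0.87,-0.07],"delta_rot":[0,0,0],"fingers":0.5},{"linear":[0,0,0],"delta_rot":[0,0,0],"fingers":0.5},{"linear":[0.8,0,0],"delta_rot":[0,0,0],"fingers":0.5},{"linear":[0.8,0,0],"delta_rot":[0,0,0],"fingers":0.5},{"linear":[0.5,0,0],"delta_rot":[0,0,0],"fingers":0.5}]' 
python3 -m crank '[{"linear":[0.3,0,0],"delta_rot":[0,0,0],"fingers":0.5},{"linear":[0.2,0,0],"delta_rot":[0,0,0],"fingers":0.5},{"linear":[0.2,0,0],"delta_rot":[0,0,0],"fingers":0.5},{"linear":[0.2,0,0],"delta_rot":[0,0,0],"fingers":0.5},{"linear":[0,0,0],"delta_rot":[0,0,0],"fingers":0.5}]'
python3 - <<'E'
from h import *
go(638.3,131.7,51,103.3)
E
```

```text
time: 16.45
tool_pos: [637.6, 133.0, 92.6]
tcp_rot: [-0.07, 1.569, -2.977]
contact_force: [0.2, 0.2, -1.4]
grip_width: 61.5
time: 16.95
tool_pos: [638.0, 133.2, 84.9]
tcp_rot: [0.084, 1.57, -2.822]
contact_force: [0.7, 0.2, -1.2]
grip_width: 61.3
t 16.95 pos [638.  133.2  84.9] jaw -76.5 grip 61.3 F [ 0.7  0.2 -1.2]
  shift cm (tool axes now) [3.39 0.15 0.01]  rot [ 0.2  0.  -0. ]  total cm 3.4 shift in final axes [3.39 0.15 0.01] j6 1.42
```

Already 5 mm over the leg with no contact force. I'll go on down.

```bash
python3 -m crank '[{"linear":[0.5,0.12,0],"delta_rot":[0,0,0],"fingers":0.5},{"linear":[0.7,0,0],"delta_rot":[0,0,0],"fingers":0.5},{"linear":[0.7,0,0],"delta_rot":[0,0,0],"fingers":0.5},{"linear":[0.5,0,0],"delta_rot":[0,0,0],"fingers":0.5},{"linear":[0.3,0,0],"delta_rot":[0,0,0],"fingers":0.5}]' 
python3 -m crank '[{"linear":[0.2,0,0],"delta_rot":[0,0,0],"fingers":0.5},{"linear":[0.15,0,0],"delta_rot":[0,0,0],"fingers":0.5},{"linear":[0.15,0,0],"delta_rot":[0,0,0],"fingers":0.5},{"linear":[0.1,0,0],"delta_rot":[0,0,0],"fingers":0.5},{"linear":[0.05,0,0],"delta_rot":[0,0,0],"fingers":0.5}]'
python3 -m crank '[{"linear":[0.05,0,0],"delta_rot":[0,0,0],"fingers":0.5},{"linear":[0.05,0,0],"delta_rot":[0,0,0],"fingers":0.5},{"linear":[0,0,0],"delta_rot":[0,0,0],"fingers":0.5},{"linear":[0,0,0],"delta_rot":[0,0,0],"fingers":0.5},{"linear":[0,0,0],"delta_rot":[0,0,0],"fingers":0.5}]'
```

```text
time: 17.45
tool_pos: [638.1, 132.0, 57.1]
tcp_rot: [-0.076, 1.57, -2.983]
contact_force: [-0.4, -1.1, -0.7]
grip_width: 61.6
time: 17.95
tool_pos: [638.5, 132.1, 51.6]
tcp_rot: [2.498, 1.571, -0.408]
contact_force: [-0.6, -0.0, -1.5]
grip_width: 61.4
time: 18.45
tool_pos: [638.5, 132.1, 50.8]
tcp_rot: [2.715, 1.571, -0.191]
contact_force: [-1.3, -0.6, 1.2]
grip_width: 61.5
```

```bash
python3 -m crank '[{"linear":[0,0,0],"delta_rot":[0,0,0],"fingers":0.75},{"linear":[0,0,0],"delta_rot":[0,0,0],"fingers":0.85},{"linear":[0,0,0],"delta_rot":[0,0,0],"fingers":0.85},{"linear":[0,0,0],"delta_rot":[0,0,0],"fingers":0.85},{"linear":[-0.5,0,0],"delta_rot":[0,0,0],"fingers":0.85}]'
python3 -m crank '[{"linear":[-2,0,0],"delta_rot":[0,0,0],"fingers":0.85},{"linear":[-3,0,0],"delta_rot":[0,0,0],"fingers":1},{"linear":[-3,0,0],"delta_rot":[0,0,0],"fingers":1},{"linear":[-2,0,0],"delta_rot":[0,0,0],"fingers":1},{"linear":[0,0,0],"delta_rot":[0,0,0],"fingers":1}]' >/dev/null
python3 -m crank '[{"linear":[0,0,2.4],"delta_rot":[0,0,0],"fingers":1},{"linear":[0,0,2.4],"delta_rot":[0,0,0],"fingers":1},{"linear":[0,0,2.1],"delta_rot":[0,0,0],"fingers":1},{"linear":[0,0,0],"delta_rot":[0,0,0],"fingers":1},{"linear":[0,0,0],"delta_rot":[0,0,0],"fingers":1}]'
python3 - <<'E'
from h import *
c=capture('wrist'); np.savez('pics/w7.npz',**c); cv2.imwrite('pics/w7.png',c['image'])
S,D=[dict(np.load(f'pics/{n}0.npz')) for n in('scene','side')]
for n,c,q in(('S',S,(319,188)),('D',D,(367,229))):
    hsv=cv2.cvtColor(c['image'],cv2.COLOR_BGR2HSV); rect(c,(hsv[...,2]<110)&(hsv[...,1]<100),10,q,n)
go(500,30,150)
E
```

```text
time: 18.95
tool_pos: [637.9, 132.0, 55.0]
tcp_rot: [-0.085, 1.569, -2.992]
contact_force: [0.3, -0.5, -0.5]
grip_width: 78.1
time: 19.95
tool_pos: [571.6, 116.0, 155.3]
tcp_rot: [2.563, 1.571, -0.343]
contact_force: [0.2, 0.1, 0.3]
grip_width: 91.6
S px bbox (303, 182, 32, 14) ctr [441.7  18.9] size 85.9 47.3 long-axis deg 75.5
D px bbox (354, 217, 25, 24) ctr [442.5  20. ] size 95.1 40.4 long-axis deg 76.9
t 20.0 pos [572.1 116.1 155.4] jaw -76.5 grip 91.8 F [-0.7 -0.1 -0.2]
  shift cm (tool axes now) [0.54 6.69 9.01]  rot [ 0. -0. -0.]  total cm 11.2 shift in final axes [0.54 6.69 9.01] j6 1.4
```

View pics/w7.png

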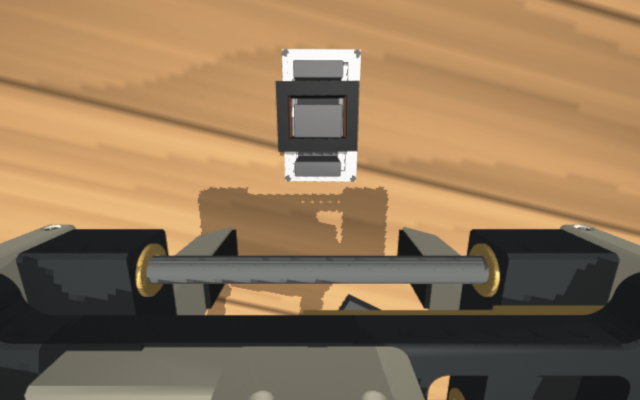

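The bobbin is squarely over the middle leg, both outer leg tops are visible, and there is even play. On to the yoke, coarse (442,20) with its long axis near 76°.

```bash
python3 -m crank '[{"linear":[0.1,2.48,3.62],"delta_rot":[0,0,0],"fingers":1},{"linear":[0.1,2.48,3.62],"delta_rot":[0,0,0],"fingers":1},{"linear":[0.1,2.48,3.62],"delta_rot":[0,0,0],"fingers":1},{"linear":[0.1,2.48,3.62],"delta_rot":[0,0,0],"fingers":1},{"linear":[0.1,2.48,3.62],"delta_rot":[0,0,0],"fingers":1}]' >/dev/null
python3 -m crank '[{"linear":[0,0,0],"delta_rot":[-7.8,0,0],"fingers":1},{"linear":[0,0,0],"delta_rot":[-7.8,0,0],"fingers":1},{"linear":[0,0,0],"delta_rot":[-7.8,0,0],"fingers":1},{"linear":[0,0,0],"delta_rot":[-7.8,0,0],"fingers":1},{"linear":[0,0,0],"delta_rot":[-7.8,0,0],"fingers":1}]' >/dev/null
python3 -m crank '[{"linear":[0,0,0],"delta_rot":[-7.8,0,0],"fingers":1},{"linear":[0,0,0],"delta_rot":[-7.8,0,0],"fingers":1},{"linear":[0,0,0],"delta_rot":[-7.8,0,0],"fingers":1},{"linear":[0,0,0],"delta_rot":[0,0,0],"fingers":1},{"linear":[0,0,0],"delta_rot":[0,0,0],"fingers":1}]'
python3 - <<'E'
from h import *
c=capture('wrist'); np.savez('pics/w8.npz',**c); cv2.imwrite('pics/w8.png',c['image'])
hsv=cv2.cvtColor(c['image'],cv2.COLOR_BGR2HSV); q=proj(c,[[442,20,14]])[0]; print(q)
g=(hsv[...,1]<70)&(hsv[...,2]<150)&(np.arange(400)<222)[:,None]
p,t=rect(c,g,14,q,'yoke')
go(*p,120,t-90)
E
```

```text
time: 21.5
tool_pos: [424.9, -46.9, 150.5]
tcp_rot: [1.445, 1.57, -0.375]
contact_force: [-1.0, -0.0, 0.0]
grip_width: 91.8
[318.99383848 121.99289532]
yoke px bbox (295, 68, 42, 99) ctr [439.4  23.1] size 82.7 35.4 long-axis deg 75.0
t 21.55 pos [424.7 -46.9 150.5] jaw -14.3 grip 91.7 F [-0.1 -0.4 -0.4]
  shift cm (tool axes now) [ 3.05 -0.3  -7.15]  rot [ 0.7  0.  -0. ]  total cm 7.8 shift in final axes [ 3.05 -0.39 -7.14] j6 -0.04
```

View pics/w8.png

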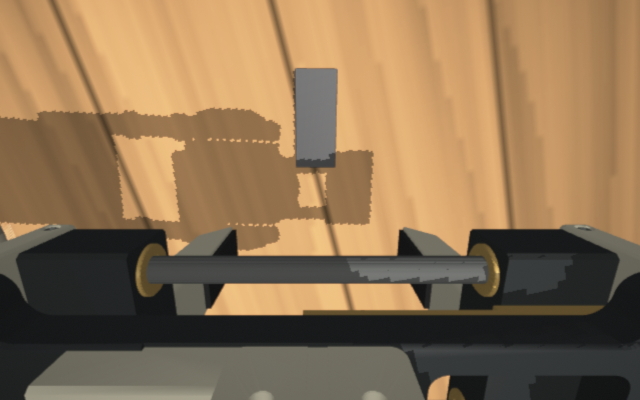

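The yoke is a clean rectangle at (295..337, 68..166): centre (439.4,23.1), long axis 75.0°.

```bash
python3 -m crank '[{"linear":[0,0,0],"delta_rot":[0.7,0,0],"fingers":1},{"linear":[1,-0.1,-2.4],"delta_rot":[0,0,0],"fingers":1},{"linear":[1,-0.1,-2.4],"delta_rot":[0,0,0],"fingers":1},{"linear":[1,-0.1,-2.34],"delta_rot":[0,0,0],"fingers":1},{"linear":[2,0,0],"delta_rot":[0,0,0],"fingers":0.8}]' >/dev/null
python3 -m crank '[{"linear":[2.5,0,0],"delta_rot":[0,0,0],"fingers":0.7},{"linear":[2.5,0,0],"delta_rot":[0,0,0],"fingers":0.7},{"linear":[1.5,0,0],"delta_rot":[0,0,0],"fingers":0.7},{"linear":[0.5,0,0],"delta_rot":[0,0,0],"fingers":0.7},{"linear":[0,0,0],"delta_rot":[0,0,0],"fingers":0.7}]' >/dev/null
python3 -m crank '[{"linear":[0.3,0,0],"delta_rot":[0,0,0],"fingers":0.5},{"linear":[0,0,0],"delta_rot":[0,0,0],"fingers":0.5},{"linear":[0,0,0],"delta_rot":[0,0,0],"fingers":0.5},{"linear":[0,0,0],"delta_rot":[0,0,0],"fingers":0.5},{"linear":[0,0,0],"delta_rot":[0,0,0],"fingers":0.5}]' 
python3 -c "
from h import *
go(439.4,23.1,27,-15)"
```

```text
time: 23.05
tool_pos: [439.8, 23.0, 27.9]
tcp_rot: [1.584, 1.57, -0.245]
contact_force: [0.0, 0.8, 0.0]
grip_width: 46.0
t 23.05 pos [439.8  23.   27.9] jaw -14.8 grip 46.0 F [0.  0.8 0. ]
  shift cm (tool axes now) [ 0.09 -0.04 -0.  ]  rot [ 0.2 -0.  -0. ]  total cm 0.1 shift in final axes [ 0.09 -0.04 -0.  ] j6 0.14
```

```bash
python3 -m crank '[{"linear":[0.1,0,0],"delta_rot":[0,0,0],"fingers":0.42},{"linear":[0,0,0],"delta_rot":[0,0,0],"fingers":0.2},{"linear":[0,0,0],"delta_rot":[0,0,0],"fingers":0.2},{"linear":[0,0,0],"delta_rot":[0,0,0],"fingers":0.2},{"linear":[0,0,0],"delta_rot":[0,0,0],"fingers":0.2}]' 
python3 -m crank '[{"linear":[0,0,0],"delta_rot":[0,0,0],"fingers":0.2},{"linear":[-0.5,0,0],"delta_rot":[0,0,0],"fingers":0.2},{"linear":[-2,0,0],"delta_rot":[0,0,0],"fingers":0.2},{"linear":[-3.5,0,0],"delta_rot":[0,0,0],"fingers":0.2},{"linear":[-4,0,0],"delta_rot":[0,0,0],"fingers":0.2}]'
python3 -m crank '[{"linear":[0,0,0],"delta_rot":[8,0,0],"fingers":0.2},{"linear":[0,0,0],"delta_rot":[8,0,0],"fingers":0.2},{"linear":[0,0,0],"delta_rot":[8,0,0],"fingers":0.2},{"linear":[0,0,0],"delta_rot":[8,0,0],"fingers":0.2},{"linear":[0,0,0],"delta_rot":[8,0,0],"fingers":0.2}]'
python3 -m crank '[{"linear":[0,0,0],"delta_rot":[8,0,0],"fingers":0.2},{"linear":[0,0,0],"delta_rot":[8,0,0],"fingers":0.2},{"linear":[0,0,0],"delta_rot":[6,0,0],"fingers":0.2},{"linear":[0,0,0],"delta_rot":[0,0,0],"fingers":0.2},{"linear":[0,0,0],"delta_rot":[0,0,0],"fingers":0.2}]'
python3 -c "
from h import *
go(638.3,131.9,125,103.3)"
```

```text
time: 23.55
tool_pos: [439.7, 23.0, 26.6]
tcp_rot: [1.389, 1.571, -0.44]
contact_force: [-0.2, -1.0, -0.0]
grip_width: 35.6
time: 24.05
tool_pos: [438.3, 23.2, 127.1]
tcp_rot: [-1.416, 1.567, 3.037]
contact_force: [1.2, 0.0, -1.2]
grip_width: 35.8
time: 24.55
tool_pos: [439.1, 23.1, 126.7]
tcp_rot: [-0.597, 1.57, -3.13]
contact_force: [-0.3, -0.8, -1.4]
grip_width: 35.7
time: 25.05
tool_pos: [439.3, 23.0, 126.7]
tcp_rot: [-0.089, 1.57, -2.998]
contact_force: [-0.5, 0.6, -1.3]
grip_width: 35.5
t 25.05 pos [439.3  23.  126.7] jaw -76.7 grip 35.5 F [-0.5  0.6 -1.3]
  shift cm (tool axes now) [  0.16  -6.   -21.88]  rot [0. 0. 0.]  total cm 22.7 shift in final axes [  0.17  -6.01 -21.87] j6 1.22
```

```bash
python3 -m crank '[{"linear":[0,-1,-3.65],"delta_rot":[0,0,0],"fingers":0.2},{"linear":[0,-1,-3.65],"delta_rot":[0,0,0],"fingers":0.2},{"linear":[0,-1,-3.65],"delta_rot":[0,0,0],"fingers":0.2},{"linear":[0,-1,-3.65],"delta_rot":[0,0,0],"fingers":0.2},{"linear":[0,-1,-3.65],"delta_rot":[0,0,0],"fingers":0.2}]' >/dev/null
python3 -m crank '[{"linear":[0,-1,-3.6],"delta_rot":[0,0,0],"fingers":0.2},{"linear":[0,0,0],"delta_rot":[0,0,0],"fingers":0.2},{"linear":[0,0,0],"delta_rot":[0,0,0],"fingers":0.2},{"linear":[1,0,0],"delta_rot":[0,0,0],"fingers":0.2},{"linear":[1,0,0],"delta_rot":[0,0,0],"fingers":0.2}]'
python3 -m crank '[{"linear":[0.5,0,0],"delta_rot":[0,0,0],"fingers":0.2},{"linear":[0,0,0],"delta_rot":[0,0,0],"fingers":0.2},{"linear":[0,0,0],"delta_rot":[0,0,0],"fingers":0.2},{"linear":[0,0,0],"delta_rot":[0,0,0],"fingers":0.2},{"linear":[0,0,0],"delta_rot":[0,0,0],"fingers":0.2}]'
python3 -c "
from h import *
go(638.3,131.9,87,103.3)"
```

```text
time: 26.05
tool_pos: [637.8, 130.7, 106.1]
tcp_rot: [0.287, 1.57, -2.624]
contact_force: [-0.8, -0.4, -2.6]
grip_width: 35.6
time: 26.55
tool_pos: [638.9, 131.2, 102.1]
tcp_rot: [2.914, 1.57, 0.002]
contact_force: [0.4, 0.2, -1.3]
grip_width: 35.9
t 26.55 pos [638.9 131.2 102.1] jaw -76.8 grip 35.9 F [ 0.4  0.2 -1.3]
  shift cm (tool axes now) [ 1.51 -0.08  0.04]  rot [-0.1 -0.1 -0. ]  total cm 1.5 shift in final axes [ 1.51 -0.08  0.04] j6 1.43
```

```bash
python3 -m crank '[{"linear":[0.5,-0.06,0.06],"delta_rot":[0,0,0],"fingers":0.2},{"linear":[0.4,0,0],"delta_rot":[0,0,0],"fingers":0.2},{"linear":[0.3,0,0],"delta_rot":[0,0,0],"fingers":0.2},{"linear":[0.15,0,0],"delta_rot":[0,0,0],"fingers":0.2},{"linear":[0.05,0,0],"delta_rot":[0,0,0],"fingers":0.2}]' 
python3 -m crank '[{"linear":[0.05,0,0],"delta_rot":[0,0,0],"fingers":0.2},{"linear":[0.05,0,0],"delta_rot":[0,0,0],"fingers":0.2},{"linear":[0.05,0,0],"delta_rot":[0,0,0],"fingers":0.2},{"linear":[0,0,0],"delta_rot":[0,0,0],"fingers":0.2},{"linear":[0,0,0],"delta_rot":[0,0,0],"fingers":0.2}]'
```

```text
time: 27.05
tool_pos: [637.8, 131.7, 87.2]
tcp_rot: [-0.016, 1.57, -2.927]
contact_force: [-0.4, -0.1, -1.5]
grip_width: 35.7
time: 27.55
tool_pos: [638.0, 131.7, 86.6]
tcp_rot: [2.82, 1.57, -0.092]
contact_force: [-1.5, -0.3, 2.8]
grip_width: 35.5
```

```bash
python3 -m crank '[{"linear":[0,0,0],"delta_rot":[0,0,0],"fingers":0.45},{"linear":[0,0,0],"delta_rot":[0,0,0],"fingers":0.5},{"linear":[0,0,0],"delta_rot":[0,0,0],"fingers":0.65},{"linear":[0,0,0],"delta_rot":[0,0,0],"fingers":0.65},{"linear":[-0.5,0,0],"delta_rot":[0,0,0],"fingers":0.65}]'
python3 -m crank '[{"linear":[-2,0,0],"delta_rot":[0,0,0],"fingers":0.85},{"linear":[-3,0,0],"delta_rot":[0,0,0],"fingers":1},{"linear":[-2,0,0],"delta_rot":[0,0,0],"fingers":1},{"linear":[0,0,2.4],"delta_rot":[0,0,0],"fingers":1},{"linear":[0,0,2.4],"delta_rot":[0,0,0],"fingers":1}]' >/dev/null
python3 -m crank '[{"linear":[0,0,2.1],"delta_rot":[0,0,0],"fingers":1},{"linear":[0,0,0],"delta_rot":[0,0,0],"fingers":1},{"linear":[0,0,0],"delta_rot":[0,0,0],"fingers":1},{"linear":[0,0,0],"delta_rot":[0,0,0],"fingers":1},{"linear":[0,0,0],"delta_rot":[0,0,0],"fingers":1}]'
python3 - <<'E'
from h import *
c=capture('wrist'); np.savez('pics/w9.npz',**c); cv2.imwrite('pics/w9.png',c['image'])
hsv=cv2.cvtColor(c['image'],cv2.COLOR_BGR2HSV); q=proj(c,[[638,132,74]])[0]; print(q)
rect(c,(hsv[...,1]<60)&(hsv[...,2]<165)&(hsv[...,2]>85)&(np.arange(400)<222)[:,None],74,q,'yoke')
S,D=[dict(np.load(f'pics/{n}0.npz')) for n in('scene','side')]
a,b=[(k['pose'],k['mtx']) for k in(S,D)]
pr=lambda k:k['mtx']@np.linalg.inv(k['pose'])[:3]
X=cv2.triangulatePoints(pr(S),pr(D),np.array([371.,162]),np.array([365.,290])); print('weight tri',(X[:3]/X[3]).ravel().round(1), ray(S,[(371.,158)],27),ray(D,[(365,287)],27))
go(480,200,150)
E
```

```text
time: 28.05
tool_pos: [637.5, 131.6, 90.4]
tcp_rot: [-0.065, 1.569, -2.977]
contact_force: [0.0, -0.5, 0.2]
grip_width: 59.0
time: 29.05
tool_pos: [571.6, 116.1, 161.0]
tcp_rot: [2.87, 1.57, -0.042]
contact_force: [-0.0, -0.2, 0.4]
grip_width: 91.8
[319.70752571 120.21857185]
yoke px bbox (292, 61, 54, 120) ctr [635.4 133.2] size 83.2 36.2 long-axis deg 12.0
weight tri [409.3 226.2   6.2] [[418.0407065  218.33974458]] [[407.99641609 236.16117307]]
t 29.1 pos [571.4 116.1 160.9] jaw -76.8 grip 91.8 F [ 0.3  0.3 -0.5]
  shift cm (tool axes now) [  1.09 -10.26   6.99]  rot [ 0. -0. -0.]  total cm 12.5 shift in final axes [  1.09 -10.26   6.99] j6 1.41
```

View pics/w9.png

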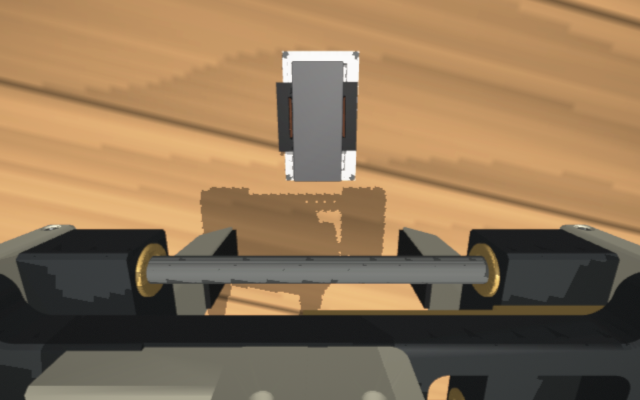

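The yoke lies over all three leg ends in line with the nest, with the bobbin showing evenly at both sides (rect centre (635,133), 12–13°). Now for the weight.

```bash
python3 -m crank '[{"linear":[0.1,-2.4,3.31],"delta_rot":[0,0,0],"fingers":1},{"linear":[0.1,-2.4,3.31],"delta_rot":[0,0,0],"fingers":1},{"linear":[0.1,-2.4,3.31],"delta_rot":[0,0,0],"fingers":1},{"linear":[0.1,-2.4,3.31],"delta_rot":[0,0,0],"fingers":1},{"linear":[0.1,-2.4,3.31],"delta_rot":[0,0,0],"fingers":1}]' >/dev/null
python3 -m crank '[{"linear":[0.1,-2.4,3.31],"delta_rot":[0,0,0],"fingers":1},{"linear":[0,0,0],"delta_rot":[0,0,0],"fingers":1},{"linear":[0,0,0],"delta_rot":[0,0,0],"fingers":1},{"linear":[0,0,0],"delta_rot":[0,0,0],"fingers":1},{"linear":[0,0,0],"delta_rot":[0,0,0],"fingers":1}]'
python3 - <<'E'
from h import *
c=capture('wrist'); np.savez('pics/w10.npz',**c); cv2.imwrite('pics/w10.png',c['image'])
hsv=cv2.cvtColor(c['image'],cv2.COLOR_BGR2HSV); q=proj(c,[[410,226,54],[410,226,38]]); print(q)
rect(c,(hsv[...,1]<60)&(np.arange(400)<222)[:,None],38,q[1],'weight')
go(410,226,110,-76.7)
E
```

```text
time: 30.1
tool_pos: [345.7, 210.7, 155.1]
tcp_rot: [2.998, 1.57, 0.085]
contact_force: [0.7, 0.7, -0.0]
grip_width: 92.1
[[319.64484295 123.27986872]
 [319.51256403 123.08744532]]
weight px bbox (290, 100, 48, 50) ctr [407.4 230.4] size 38.8 38.5 long-axis deg 13.1
t 30.15 pos [345.6 210.7 155. ] jaw -76.9 grip 91.8 F [-0.7  0.6  0.8]
  shift cm (tool axes now) [ 4.51 -0.03 -6.62]  rot [-0.2 -0.  -0. ]  total cm 8.0 shift in final axes [ 4.5  -0.01 -6.62] j6 1.7
```

View pics/w10.png

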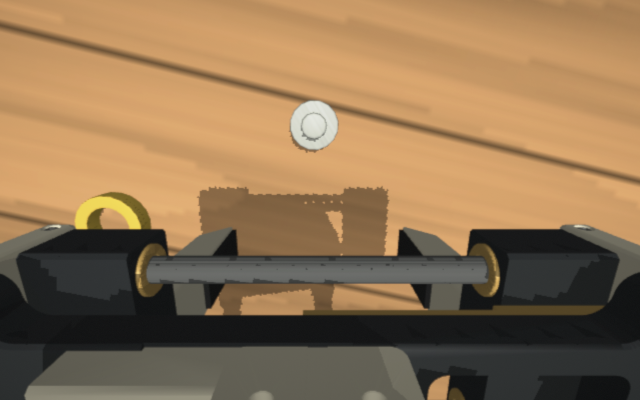

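The weight is at (314,125), with the yellow ring well to the left. Its centre is (407.4,230.4); I'm going in.

```bash
python3 -m crank '[{"linear":[1,-0.12,-2.2],"delta_rot":[0,0,0],"fingers":1},{"linear":[1,-0.12,-2.2],"delta_rot":[0,0,0],"fingers":1},{"linear":[1,-0.11,-2.07],"delta_rot":[0,0,0],"fingers":1},{"linear":[2,0,0],"delta_rot":[0,0,0],"fingers":1},{"linear":[2.5,0,0],"delta_rot":[0,0,0],"fingers":1}]' >/dev/null
python3 -m crank '[{"linear":[2.5,0,0],"delta_rot":[0,0,0],"fingers":1},{"linear":[1.5,0,0],"delta_rot":[0,0,0],"fingers":0.8},{"linear":[1,0,0],"delta_rot":[0,0,0],"fingers":0.6},{"linear":[0,0,0],"delta_rot":[0,0,0],"fingers":0.52},{"linear":[0,0,0],"delta_rot":[0,0,0],"fingers":0.5}]'
python3 -m crank '[{"linear":[0,0,0],"delta_rot":[0,0,0],"fingers":0.46},{"linear":[0,0,0],"delta_rot":[0,0,0],"fingers":0.25},{"linear":[0,0,0],"delta_rot":[0,0,0],"fingers":0.25},{"linear":[0,0,0],"delta_rot":[0,0,0],"fingers":0.25},{"linear":[0,0,0],"delta_rot":[0,0,0],"fingers":0.25}]'
python3 -m crank '[{"linear":[0,0,0],"delta_rot":[0,0,0],"fingers":0.25},{"linear":[-0.5,0,0],"delta_rot":[0,0,0],"fingers":0.25},{"linear":[-2.5,0,0],"delta_rot":[0,0,0],"fingers":0.25},{"linear":[-4,0,0],"delta_rot":[0,0,0],"fingers":0.25},{"linear":[-4,0,0],"delta_rot":[0,0,0],"fingers":0.25}]'
python3 -c "
from h import *
go(637.3,131.6,140,103.3)"
```

```text
time: 31.15
tool_pos: [407.3, 229.0, 30.4]
tcp_rot: [3.07, 1.57, 0.158]
contact_force: [0.2, -0.4, -0.7]
grip_width: 64.5
time: 31.65
tool_pos: [407.1, 229.0, 30.7]
tcp_rot: [2.957, 1.57, 0.045]
contact_force: [-0.2, -1.8, 6.3]
grip_width: 39.3
time: 32.15
tool_pos: [405.6, 228.8, 140.5]
tcp_rot: [0.065, 1.567, -2.847]
contact_force: [1.2, -0.3, -4.6]
grip_width: 39.3
t 32.15 pos [405.6 228.8 140.5] jaw -76.8 grip 39.3 F [ 1.2 -0.3 -4.6]
  shift cm (tool axes now) [-1.000e-02  1.474e+01 -2.035e+01]  rot [-0.1  0.2 -0. ]  total cm 25.1 shift in final axes [  0.05  14.79 -20.32] j6 1.69
```

```bash
python3 -m crank '[{"linear":[0,2.45,-3.36],"delta_rot":[0,0,0],"fingers":0.25},{"linear":[0,2.45,-3.36],"delta_rot":[0,0,0],"fingers":0.25},{"linear":[0,2.45,-3.36],"delta_rot":[0,0,0],"fingers":0.25},{"linear":[0,2.45,-3.36],"delta_rot":[0,0,0],"fingers":0.25},{"linear":[0,2.45,-3.36],"delta_rot":[0,0,0],"fingers":0.25}]' >/dev/null
python3 -m crank '[{"linear":[0,2.4,-3.3],"delta_rot":[0,0,0],"fingers":0.25},{"linear":[0,0,0],"delta_rot":[0,0,0],"fingers":0.25},{"linear":[0,0,0],"delta_rot":[0,0,0],"fingers":0.25},{"linear":[0.5,0,0],"delta_rot":[0,0,0],"fingers":0.25},{"linear":[1,0,0],"delta_rot":[0,0,0],"fingers":0.25}]'
python3 -m crank '[{"linear":[0.5,0,0],"delta_rot":[0,0,0],"fingers":0.25},{"linear":[0,0,0],"delta_rot":[0,0,0],"fingers":0.25},{"linear":[0,0,0],"delta_rot":[0,0,0],"fingers":0.25},{"linear":[0,0,0],"delta_rot":[0,0,0],"fingers":0.25},{"linear":[0,0,0],"delta_rot":[0,0,0],"fingers":0.25}]'
python3 -c "
from h import *
go(636.8,131.7,104.5,103.3)"
```

```text
time: 33.15
tool_pos: [635.1, 133.1, 125.3]
tcp_rot: [-3.093, 1.57, 0.28]
contact_force: [-0.0, 0.5, -4.7]
grip_width: 39.1
time: 33.65
tool_pos: [636.1, 132.3, 120.5]
tcp_rot: [2.888, 1.57, -0.024]
contact_force: [0.2, 0.1, -5.1]
grip_width: 39.4
t 33.65 pos [636.1 132.3 120.5] jaw -76.8 grip 39.4 F [ 0.2  0.1 -5.1]
  shift cm (tool axes now) [ 1.6   0.07 -0.06]  rot [-0.1 -0.  -0. ]  total cm 1.6 shift in final axes [ 1.6   0.07 -0.06] j6 1.43
```

```bash
python3 -m crank '[{"linear":[0.5,0.05,-0.06],"delta_rot":[0,0,0],"fingers":0.25},{"linear":[0.5,0,0],"delta_rot":[0,0,0],"fingers":0.25},{"linear":[0.3,0,0],"delta_rot":[0,0,0],"fingers":0.25},{"linear":[0.15,0,0],"delta_rot":[0,0,0],"fingers":0.25},{"linear":[0.05,0,0],"delta_rot":[0,0,0],"fingers":0.25}]' 
python3 -m crank '[{"linear":[0.05,0,0],"delta_rot":[0,0,0],"fingers":0.25},{"linear":[0.05,0,0],"delta_rot":[0,0,0],"fingers":0.25},{"linear":[0.05,0,0],"delta_rot":[0,0,0],"fingers":0.25},{"linear":[0,0,0],"delta_rot":[0,0,0],"fingers":0.25},{"linear":[0,0,0],"delta_rot":[0,0,0],"fingers":0.25}]'
```

```text
time: 34.15
tool_pos: [636.5, 131.9, 104.9]
tcp_rot: [0.089, 1.57, -2.823]
contact_force: [-1.0, -0.3, -4.9]
grip_width: 39.4
time: 34.65
tool_pos: [636.6, 131.9, 104.7]
tcp_rot: [2.757, 1.57, -0.155]
contact_force: [-4.9, -1.0, 4.7]
grip_width: 39.4
```

```bash
python3 -m crank '[{"linear":[-0.05,0,0],"delta_rot":[0,0,0],"fingers":0.25},{"linear":[0,0,0],"delta_rot":[0,0,0],"fingers":0.5},{"linear":[0,0,0],"delta_rot":[0,0,0],"fingers":0.55},{"linear":[0,0,0],"delta_rot":[0,0,0],"fingers":0.7},{"linear":[0,0,0],"delta_rot":[0,0,0],"fingers":0.7}]'
python3 -m crank '[{"linear":[-1,0,0],"delta_rot":[0,0,0],"fingers":0.75},{"linear":[-2,0,0],"delta_rot":[0,0,0],"fingers":1},{"linear":[-3,0,0],"delta_rot":[0,0,0],"fingers":1},{"linear":[-2.5,0,0],"delta_rot":[0,0,0],"fingers":1},{"linear":[0,0,3],"delta_rot":[0,0,0],"fingers":1}]' >/dev/null
python3 -m crank '[{"linear":[0,0,3.9],"delta_rot":[0,0,0],"fingers":1},{"linear":[0,0,0],"delta_rot":[0,0,0],"fingers":1},{"linear":[0,0,0],"delta_rot":[0,0,0],"fingers":1},{"linear":[0,0,0],"delta_rot":[0,0,0],"fingers":1},{"linear":[0,0,0],"delta_rot":[0,0,0],"fingers":1}]'
python3 - <<'E'
from h import *
c=capture('wrist'); s=capture('side')
a=c['image'][:230,180:480]; q=proj(s,[[637,132,50]])[0].astype(int); print(q)
b=s['image'][q[1]-60:q[1]+60,q[0]-80:q[0]+80]
cv2.imwrite('pics/w11.png',np.hstack([cv2.resize(a,(391,300)),cv2.resize(b,(400,300))]))
hsv=cv2.cvtColor(c['image'],cv2.COLOR_BGR2HSV)
print(proj(c,[[637,132,74],[637,132,112]]).round(0), bot.get_obs()['contact_force'])
E
```

```text
time: 35.15
tool_pos: [636.8, 131.9, 104.0]
tcp_rot: [2.843, 1.57, -0.068]
contact_force: [0.0, -0.2, 0.3]
grip_width: 61.4
time: 36.15
tool_pos: [570.5, 116.3, 189.4]
tcp_rot: [2.953, 1.569, 0.041]
contact_force: [-0.4, 0.3, 0.8]
grip_width: 91.8
[278 230]
[[320. 120.]
 [320. 120.]] [0.750924   0.21939335 0.2202371 ]
```

View pics/w11.png

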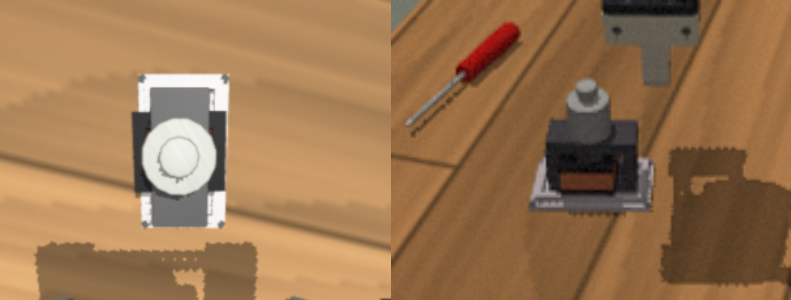

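The assembly stands upright, with the weight's circle (178,157) centred on the yoke (about 180,157) and the gripper clear. Handing in.

```bash
python3 -c "
from plant import workorder, bot
print(workorder.close_job(), bot.get_obs()['time'])"
```

```text
the job is handed in; nothing more can be done
the job is handed in; nothing more can be done
```

The transformer is assembled in the jig in the order you gave: E core, larger bobbin, yoke, then the steel weight. I lowered each piece until the wrist force showed contact and released it before fetching the next. I handed the job in at about 36 s of the 138 s; no verdict was reported.

- **Last views:** the core sits in the nest parallel to the fence, and the bobbin is down over the middle leg. The yoke lies across all three leg ends, in line with the core. The weight stands upright, centred on the yoke to about 2 mm, with the gripper clear.
- **Small disagreements, all within tolerance:** the wrist camera put the yoke about 2 mm along the core from the core's centre and read its angle as 12.0°, against 13.3° for the jig. It also placed the core about 2 mm to one side of where the gripper released it, which I put down to calibration.
- **Not checked:** I never went near the smaller bobbin or the spool, but I took no closing picture of them.

I viewed 13 of the 14 pictures.

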